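# Push a battery pack past the sprung dust flap of a charging dock

## Robot

A 6-joint arm with a two-finger parallel gripper is mounted at the origin on the work surface. World frame = base frame: x ahead of the robot, y to its left, z up, the work surface at z = 0. Lengths are in m, angles in degrees, forces in N, time in s.
With the tool pointing down it reaches from about 0.4 to 0.825 m from the base axis. Payload 7 kg.
Tool frame: the origin (TCP) lies at the very end of the fingers, on their centre line; the grasp point (between the pads) lies 19 mm behind it; x points along the fingers, y is the direction in which the jaws open and shut, and the axes are right-handed (so a half turn about x gives the same grasp; the last joint's range is limited). The gripper opens to 88 mm and grips with 3 to 60 N. Pads are 19 mm wide; open, the fingers measure 130 mm over their backs; the gripper's body (78 mm by 193 mm) begins 47 mm behind the grasp point.
Start: joints at [-58.207, 20.546, 0.682, 0, -70.136, -16.507], TCP at [0.178, -0.651, 0.227] pointing down, gripper open.
Joint ranges: [-176.03, 176.03], [-82.01, 121.73], [-58.28, 71.71], [-173.87, 95.51], [-174.79, -0.11], [-173.66, 173.66]. Speed limits (degrees/s): [136.94, 136.94, 172.46, 180, 180, 180].

## Interface

Orientations are given as [roll, pitch, yaw] about the fixed x, y, z axes, in that order (R = Rz(yaw) Ry(pitch) Rx(roll)).
In Python, from plant import monitor, eyes, ticket gives the robot as it stands. The module is installed in compiled form; this text tells all that it offers.
- The arm moves only by the shell command python3 -m crank 'ROWS'. ROWS is JSON, a list of rows, each an object with "linear": the shift along the world's x, y, z in units of 60 mm (1.0 is 60 mm), a list of three; "rot": the turn, a rotation vector about the world's x, y, z in units of 5 degrees (1.0 is 5 degrees), a list of three; "hand": the opening, from 0 (shut) to 1 (fully open). In form: [{"linear": [tx, ty, tz], "rot": [ax, ay, az], "hand": hand}, ...]. A call has 1 to 20 rows; each row shifts and turns the pose as measured when the row begins; what a row does not reach is not made up. A row lasts 1/8 s, in which the tool goes at most 62.5 mm and 10.7 degrees, less where a joint would pass 70% of its speed; a pose out of reach is approached as far as the arm can. A call is refused whole if a number of a shift passes 1 or a number of a turn 1, either way. A call with a gripper value outside its range is refused whole. The fingers move at their own pace and stop on an object; the grip force is fixed at half the most. Time passes only in rows, so rows that do not move let the fingers close. It gives the time, the measured TCP pose, the force and the opening at its end, in the units of the state.
- monitor.get_obs(): the state, without advancing time (a new reading comes with each control period).
- eyes.snapshot(name): name is "scene" or "top" or "wrist"; returns a dict with "image" (420x560x3 uint8, red, green, blue), "depth" (420x560 float32, m along the optical axis (not along the pixel's ray), 0 where there is no reading), "K" (3x3 intrinsics, pixels), "camera_from_world" (4x4, takes a point from world to camera coordinates); the wrist camera has in their place "hand_eye" (4x4, takes a point from camera to tool coordinates, whose origin is the TCP and whose axes are the tool frame's). Camera axes: x right, y up, looking along -z (the intrinsics and any distortion apply to the point x, -y, -z); pixel columns grow to the right and rows downward; lengths in m; the calibration is good to about 2 mm. A picture is of the moment at which its call begins: read the wrist's pose just before it.
- ticket.close_job(): hands the job in, once; it reports no verdict.
The state is a dict: "clock": time; "joint_pos": joint angles; "qvel": joint speeds; "tau": joint torques, N m; "tool_pos": TCP position; "orientation": TCP orientation; "force": force on the tool from outside, world axes, zero at the start; "moment": the same for the moment, N m; "opening": finger opening in m.
Only numpy, scipy, OpenCV 4.12 (cv2) and the standard library are available. Lean on these libraries where they do the work, as an engineer would, in place of code of your own. Each camera call takes 0.05 s, during which the arm holds its last target.

## Task

Put the cordless-tool battery pack on charge: stand it, foot down, into the bay of the grey charging dock, using the pack itself to push the orange sprung dust flap open and keep it open on the way down. Feel for the sprung contact plate deep in the bay and press the pack gently on until the plate has given about 8 mm (never more than 11 mm, which would damage the contacts), then let go and leave the pack sitting there. Do not jam the pack against the dock, and leave the glue jar, the hammer and the wooden rail block where they are.

Things in the scene. Friction and masses are not known exactly. Their poses are not given: they have to be found in the camera images.
- pack: Battery pack, loose, black upright block 34 (its x) by 60 (its y) by 155 mm tall, green band near the top, brass strips at the foot, about 0.4 kg, standing on its foot (edges rounded 3 mm). Origin at the centre of the underside, z up. A half turn about z makes no difference.
- dock: Charging dock, fixed, grey box 160 (its x) by 150 (its y) by 148 mm tall, black foot; origin at the centre of its underside, z up. In its top, centred, is the bay: a straight vertical shaft 52 (x) by 66 mm (y). The pack goes in with its x along the dock's x: 3 mm play each side in y. Two small round lights, green and red, lie on the top near the -x, +y corner.
- mouth (a point): Centre of the bay's mouth, level with the dock's top (148 mm above the bench), axes as the dock. The flap folds down at the bay's +x wall and presses the pack over to the -x wall: lower the pack close to that wall (pack axis 5 to 9 mm to the -x side of this point). The flap then holds it by friction: let go too high, it stays hung up.
- flap (a joint): Orange sprung flap, 62 by 50 mm, shutting the bay 5 mm below the mouth; hinged on the bay's +x edge, swings down into it. 0 = shut (level), grows as pushed down, stop at 1.5 rad. Spring 0.11 N m at 0, plus 0.18 N m per rad. Pushing the pack past takes 8 to 20 N; once its foot is 55 mm below the mouth the flap stands at about 1.27 rad and friction is steady, 2 to 10 N.
- contacts (a joint): Travel in m of the sprung contact plate in the bay: 0 = free, grows as pressed down, stop at 0.020, spring 1 N per mm. Its height changes and is not measured: the free plate lies 62 to 96 mm below the mouth, hidden by the flap; feel for resistance above the steady friction (8 mm is 6 to 8 N more). The pack's weight alone does not seat it. Seated, it stands over 40 mm out of the mouth.
- glue: Glue jar with a yellow cap, 54 mm across and 95 mm tall, loose, not to be moved. Origin at the centre of its underside.
- hammer: Hammer lying on the bench beyond the work, loose, not to be moved. Origin at its middle, on the underside.
- rail_block: Chair rail block of pale wood, 50 by 130 by 22 mm, lying on the bench, loose, not to be moved. Origin at the centre of its underside.
There are look-alikes about, which are no part of the job. Of the things that look like the pack, the smallest one is meant.

How it is judged:
By the outcome, as a careful person would: the job done as asked, in the order asked, and still so for the second after the job is handed in, with the robot touching nothing.
It also fails if it takes over 70 s, if anything falls off the work surface, if the arm or the gripper's body presses on something with over 40 N, if the wrist force passes 120 N, or if a joint passes its speed limit or range.

## Working session

There is one attempt and no reset: what is moved stays moved. The work goes in short steps, Python scripts to look and compute and a shell command to move; the robot and the scene stay as the last step left them, time stands still between calls to the robot, and variables do not carry over. Pictures are saved under pics/ and viewed, and the job is handed in when it is done.

```bash
mkdir -p pics; cat > h.py <<'E'
import numpy as np, cv2
from plant import monitor, eyes, ticket
def snap(n,f=None):
    o=monitor.get_obs(); s=eyes.snapshot(n)
    if f: cv2.imwrite('pics/'+f,cv2.cvtColor(s['image'],cv2.COLOR_RGB2BGR))
    return s,o
def cw(s,o=None):
    if 'camera_from_world' in s: return np.linalg.inv(s['camera_from_world'])
    from scipy.spatial.transform import Rotation as R
    T=np.eye(4); T[:3,:3]=R.from_euler('xyz',o['orientation'],degrees=True).as_matrix(); T[:3,3]=o['tool_pos']
    return T@s['hand_eye']
def cloud(s,o=None):
    K=s['K'];d=s['depth'];v,u=np.mgrid[:d.shape[0],:d.shape[1]]
    P=np.stack([(u-K[0,2])/K[0,0]*d,-(v-K[1,2])/K[1,1]*d,-d],-1)
    T=cw(s,o); W=P@T[:3,:3].T+T[:3,3]; W[d==0]=np.nan; return W
def ray(s,u,v,z,o=None):
    K=s['K'];T=cw(s,o);r=T[:3,:3]@np.array([(u-K[0,2])/K[0,0],-(v-K[1,2])/K[1,1],-1]);return T[:3,3]+r*(z-T[2,3])/r[2]
E
python3 - <<'E'
from h import *
for n in ['scene','top','wrist']:
    s,o=snap(n,n+'1.png'); print(n,[k for k in s],s['K'].tolist()); print(cw(s,o).round(3).tolist(), (s['depth']>0).mean())
print(o)
E
```

```text
scene ['image', 'depth', 'K', 'camera_from_world'] [[489.33946048526104, 0.0, 279.15625641745527], [0.0, 489.33946048526104, 207.4044537982623], [0.0, 0.0, 1.0]]
[[-0.318, -0.767, 0.557, 1.175], [0.948, -0.248, 0.199, 0.229], [-0.015, 0.592, 0.806, 0.903], [0.0, 0.0, 0.0, 1.0]] 0.9961011904761905
top ['image', 'depth', 'K', 'camera_from_world'] [[510.9810207182117, 0.0, 271.31234645175914], [0.0, 510.9810207182117, 205.21583189500143], [0.0, 0.0, 1.0]]
[[0.021, 0.986, -0.163, 0.402], [-1.0, 0.02, -0.007, 0.043], [-0.004, 0.163, 0.987, 1.343], [0.0, 0.0, 0.0, 1.0]] 0.995969387755102
wrist ['image', 'depth', 'K', 'hand_eye'] [[317.0095665492703, 0.0, 279.36345458222337], [0.0, 317.0095665492703, 205.8585578160147], [0.0, 0.0, 1.0]]
[[-0.263, -0.93, -0.255, 0.109], [0.965, -0.254, -0.07, -0.67], [0.001, -0.265, 0.964, 0.385], [0.0, 0.0, 0.0, 1.0]] 0.9936267006802721
{'clock': 0.1, 'joint_pos': array([-5.82077452e+01,  2.05871121e+01,  6.39120183e-01, -1.65869646e-02,
       -7.01370804e+01, -1.65063443e+01]), 'qvel': array([-0.04166584, -0.12930342,  0.17684749, -0.02501347, -0.03649254,
       -0.02540903]), 'tau': array([-1.42232984e-03, -5.84163952e+01,  2.93753654e+01,  7.01563954e+00,
        1.02106258e-02, -5.25510745e-05]), 'tool_pos': array([ 0.1777968 , -0.65070484,  0.22572322]), 'orientation': array([ 96.12070328,  89.91350991, 111.40096649]), 'force': array([ 0.63272768, -0.552331  ,  0.36120934]), 'moment': array([ 0.04827272, -0.04586192,  0.00529893]), 'opening': 0.08778813580986894}
```

View pics/scene1.png

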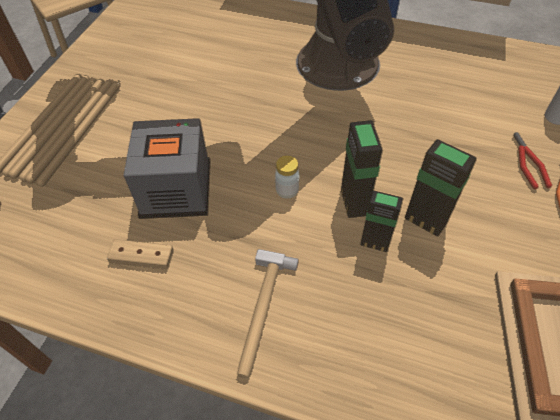

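View pics/top1.png

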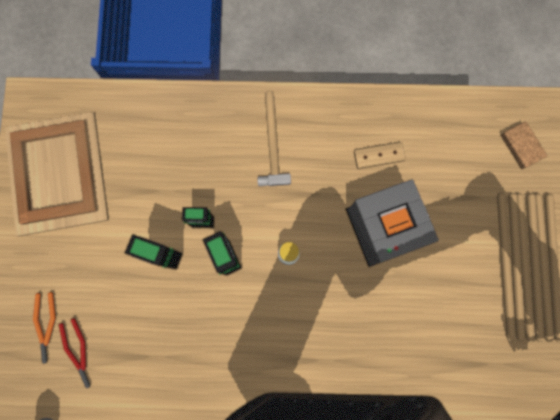

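The scene view shows three packs, with the smallest at (382,220), or (197,216) in the top view. The dock is at (165,165) in the scene view and (392,222) in the top view. The glue jar is between them, and the hammer and rail block are beyond. Next I'll measure them.

```bash
python3 - <<'E'
from h import *
for n in ['top','scene']:
    s,o=snap(n); W=cloud(s); im=s['image']; hsv=cv2.cvtColor(im,cv2.COLOR_RGB2HSV)
    x,y,z=W[...,0],W[...,1],W[...,2]
    def rep(nm,m):
        k,l,st,c=cv2.connectedComponentsWithStats(m.astype(np.uint8))
        for i in range(1,k):
            if st[i,4]<40: continue
            p=W[l==i]; p=p[np.isfinite(p[:,0])]
            r=cv2.minAreaRect((p[:,:2]*1000).astype(np.float32))
            print(n,nm,c[i].round(),st[i,4],'ctr',np.round(r[0],1),'size',np.round(r[1],1),'ang',round(r[2],1),'z',np.percentile(p[:,2],[5,50,95]).round(4),'mean',p.mean(0).round(4))
    grn=(hsv[...,0]>40)&(hsv[...,0]<90)&(hsv[...,1]>90)
    rep('green>',grn&(z>.12))
    rep('dark',(hsv[...,2]<110)&(z>.14)&(z<.165)&(x>.3)&(y>.1))
    rep('docktop',(z>.14)&(z<.158)&(y<-.1)&(x>.3)&(y>-.45))
    rep('flap',(hsv[...,0]>4)&(hsv[...,0]<16)&(hsv[...,1]>150)&(z>.12))
    rep('yellow',(hsv[...,0]>20)&(hsv[...,0]<35)&(hsv[...,1]>150)&(z>.05))
    rep('lights',(hsv[...,1]>150)&((hsv[...,0]>170)|(hsv[...,0]<4))&(z>.12)&(z<.17))
s,o=snap('top'); im=s['image']
a=cv2.resize(im[170:290,110:250],None,fx=4,fy=4,interpolation=2);b=cv2.resize(im[160:280,330:450],None,fx=4,fy=4,interpolation=2)
cv2.imwrite('pics/ta.png',a[...,::-1]);cv2.imwrite('pics/tb.png',b[...,::-1])
E
```

```text
top green> [194. 213.] 198 ctr [575.3 232.8] size [45. 26.] ang 87.7 z [0.152  0.1559 0.1595] mean [0.5752 0.2324 0.1559]
top green> [219. 251.] 445 ctr [483.9 164.3] size [61.3 36. ] ang 25.8 z [0.2165 0.22   0.2234] mean [0.4835 0.1642 0.22  ]
top green> [144. 249.] 446 ctr [484.4 328.1] size [63.2 35.7] ang 70.5 z [0.2163 0.2198 0.2234] mean [0.4841 0.3274 0.2199]
top green> [168. 257.] 95 ctr [470.9 286. ] size [ 2.6 44.2] ang 71.1 z [0.1347 0.1634 0.1842] mean [0.4712 0.286  0.1607]
top green> [231. 268.] 50 ctr [447.4 139.3] size [ 7.2 37.2] ang 36.3 z [0.1336 0.1728 0.2154] mean [0.4481 0.1387 0.1749]
top dark [195. 215.] 238 ctr [574.  231.4] size [34.8 60. ] ang 0.4 z [0.149  0.155  0.1585] mean [0.5723 0.2295 0.1544]
top dark [169. 258.] 45 ctr [470.7 286. ] size [ 2.1 46.3] ang 70.3 z [0.141  0.1525 0.1638] mean [0.4706 0.286  0.1529]
top docktop [396. 221.] 4228 ctr [ 570.4 -245.2] size [159.9 150.7] ang 21.4 z [0.143  0.1479 0.152 ] mean [ 0.569  -0.2446  0.1478]
top flap [397. 221.] 518 ctr [ 567.8 -246.6] size [44.9 69.5] ang 21.3 z [0.1398 0.1438 0.1479] mean [ 0.5676
[... 704 characters left out ...]
.9] ang 89.5 z [0.1532 0.1557 0.1578] mean [0.5764 0.2329 0.1557]
scene dark [360. 168.] 288 ctr [500.6 152.3] size [98.5 43.6] ang 55.3 z [0.1415 0.1529 0.1638] mean [0.5121 0.1675 0.1528]
scene dark [438. 185.] 400 ctr [507.7 325.4] size [90.7 32.2] ang 89.9 z [0.1416 0.1528 0.1639] mean [0.5076 0.3228 0.1528]
scene dark [385. 204.] 346 ctr [578.  232.8] size [35.4 58.5] ang 0.5 z [0.1429 0.1533 0.1567] mean [0.5846 0.233  0.1518]
scene docktop [163. 148.] 3988 ctr [ 572.7 -243. ] size [163.9 149.6] ang 21.3 z [0.1426 0.1475 0.1501] mean [ 0.5785 -0.2402  0.1471]
scene flap [164. 146.] 425 ctr [ 574.5 -244. ] size [55.7 65.8] ang 22.0 z [0.1407 0.1434 0.146 ] mean [ 0.5713 -0.2443  0.1434]
```

View pics/ta.png

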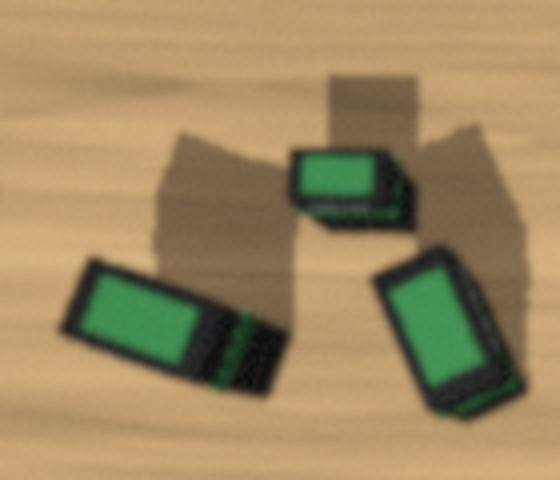

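View pics/tb.png

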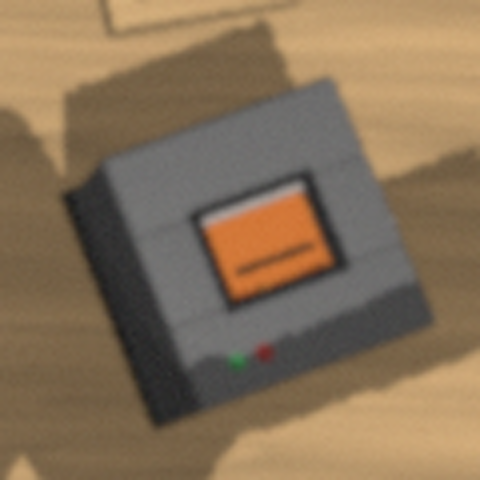

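```bash
cat >> h.py <<'E'
from scipy.spatial.transform import Rotation as R
def st(o=None):
    o=o or monitor.get_obs(); M=R.from_euler('xyz',o['orientation'],degrees=True).as_matrix()
    print('t',round(o['clock'],2),'pos',o['tool_pos'].round(4),'toolx',M[:,0].round(4),'jaw',np.degrees(np.arctan2(M[1,1],M[0,1])).round(2),'F',o['force'].round(1),'M',o['moment'].round(2),'open',round(o['opening'],4),'q',o['joint_pos'].round(1))
def rotto(jawdeg,o=None):
    o=o or monitor.get_obs(); M=R.from_euler('xyz',o['orientation'],degrees=True).as_matrix()
    y=np.array([np.cos(np.radians(jawdeg)),np.sin(np.radians(jawdeg)),0]);x=np.array([0,0,-1.]);T=np.stack([x,y,np.cross(x,y)],1)
    print('rot to',jawdeg,'units5deg',(np.degrees(R.from_matrix(T@M.T).as_rotvec())/5).round(2))
E
python3 - <<'E'
from h import *
st(); rotto(90); rotto(-90); rotto(111.4)
s,o=snap('top'); W=cloud(s).reshape(-1,3)
for c in [(484,164),(484,328)]:
    m=(abs(W[:,0]-c[0]/1e3)<.06)&(abs(W[:,1]-c[1]/1e3)<.06)&(W[:,2]>.205)
    p=W[m]; print(cv2.boxPoints(cv2.minAreaRect((p[:,:2]*1e3).astype(np.float32))).round(0).tolist(),p[:,2].max())
E
```

```text
t 0.3 pos [ 0.1779 -0.651   0.2262] toolx [-2.e-04  5.e-04 -1.e+00] jaw 105.28 F [0.6 0.5 0.4] M [-0.01 -0.02  0.06] open 0.0878 q [-58.2  20.6   0.7  -0.  -70.1 -16.5]
rot to 90 units5deg [-0.01 -0.   -3.06]
rot to -90 units5deg [ 0.000e+00 -1.000e-02  3.294e+01]
rot to 111.4 units5deg [-0.01 -0.    1.22]
[[434.0, 168.0], [455.0, 123.0], [532.0, 160.0], [510.0, 205.0]] 0.22639451685716683
[[446.0, 294.0], [493.0, 278.0], [520.0, 359.0], [473.0, 375.0]] 0.2264391697664303
```

```bash
python3 -m crank '[{"linear":[0.4,0.5,0.8],"rot":[0,0,-0.4],"hand":1},{"linear":[0.7,0.8,0.6],"rot":[0,0,-0.4],"hand":1},{"linear":[0.7,0.8,0.4],"rot":[0,0,-0.4],"hand":1},{"linear":[0.7,0.8,0.2],"rot":[0,0,-0.4],"hand":1},{"linear":[0.7,0.8,0.2],"rot":[0,0,-0.4],"hand":1},{"linear":[0.7,0.8,0.1],"rot":[0,0,-0.4],"hand":1},{"linear":[0.7,0.8,0],"rot":[0,0,-0.4],"hand":1},{"linear":[0.7,0.8,0],"rot":[0,0,-0.3],"hand":1},{"linear":[0.3,0.4,0],"rot":[0,0,0],"hand":1},{"linear":[0,0,0],"rot":[0,0,0],"hand":1},{"linear":[0,0,0],"rot":[0,0,0],"hand":1}]' | tail -c 600; python3 - <<'E'
from h import *
s,o=snap('wrist','w2.png'); st(o)
E
```

```text
clock: 1.72
tool_pos: [0.5007, -0.2708, 0.3595]
orientation: [38.2, 89.7, 37.4]
force: [0.0, 0.6, 0.3]
opening: 0.0878
t 1.73 pos [ 0.5007 -0.2708  0.3595] toolx [ 0.0042  0.0032 -1.    ] jaw 89.19 F [0.  0.6 0.3] M [-0.06  0.02 -0.04] open 0.0878 q [ -8.9   7.2   0.1  -0.2 -82.7 -81.9]
```

View pics/w2.png

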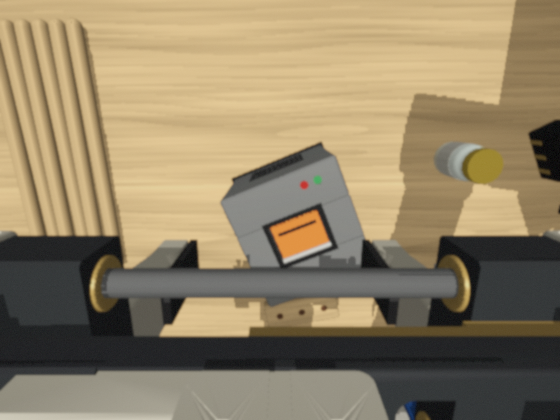

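Wrist view: the orange flap is at (300,235) and the lights at (305,185) and (318,180). The gripper bar hides the lower end of the dock.

```bash
cat >> h.py <<'E'
def dockm(s,o,n):
    W=cloud(s,o); hsv=cv2.cvtColor(s['image'],cv2.COLOR_RGB2HSV)
    e=np.array([np.cos(np.radians(21.4)),np.sin(np.radians(21.4))]);f=np.array([-e[1],e[0]])
    m=((hsv[...,0]>4)&(hsv[...,0]<16)&(hsv[...,1]>150)&(W[...,2]>.12)&(W[...,1]<-.1)&(W[...,2]<.17)).astype(np.uint8)
    c=max(cv2.findContours(m,0,2)[0],key=cv2.contourArea).reshape(-1,2)
    P=np.array([ray(s,u,v,.143,o)[:2] for u,v in c]);a=P@e;b=P@f
    r=cv2.minAreaRect((P*1e3).astype(np.float32)); ctr=e*(a.min()+a.max())/2+f*(b.min()+b.max())/2
    print(n,'flap rect',np.round(r[0],1),np.round(r[1],1),round(r[2],1),'proj a',a.min().round(4),a.max().round(4),'b',b.min().round(4),b.max().round(4),'ctr',ctr.round(4))
E
python3 - <<'E'
from h import *
for n in ['wrist','top','scene']:
    s,o=snap(n); dockm(s,o,n)
    if n=='wrist':
        W=cloud(s,o); m=(W[...,2]>.143)&(W[...,2]<.153); p=W[m]
        print('ang/ext',np.round(cv2.boxPoints(cv2.minAreaRect((p[:,:2]*1e3).astype(np.float32))),1).tolist(), np.median(p[:,2]))
        cv2.imwrite('pics/w2z.png',cv2.resize(s['image'][130:280,200:390],None,fx=4,fy=4,interpolation=2)[...,::-1])
E
```

```text
wrist flap rect [ 569.9 -247.5] [45.6 63.4] 21.5 proj a 0.4175 0.4631 b -0.47 -0.4066 ctr [ 0.5699 -0.2474]
ang/ext [[469.6000061035156, -205.8000030517578], [524.4000244140625, -345.3999938964844], [672.4000244140625, -287.20001220703125], [617.5, -147.60000610351562]] 0.14905160350644298Traceback (most recent call last):
  File "<stdin>", line 3, in <module>
  File "h.py", line 30, in dockm
    c=max(cv2.findContours(m,0,2)[0],key=cv2.contourArea).reshape(-1,2)
      ~~~^^^^^^^^^^^^^^^^^^^^^^^^^^^^^^^^^^^^^^^^^^^^^^^^
ValueError: max() iterable argument is empty
```

View pics/w2z.png

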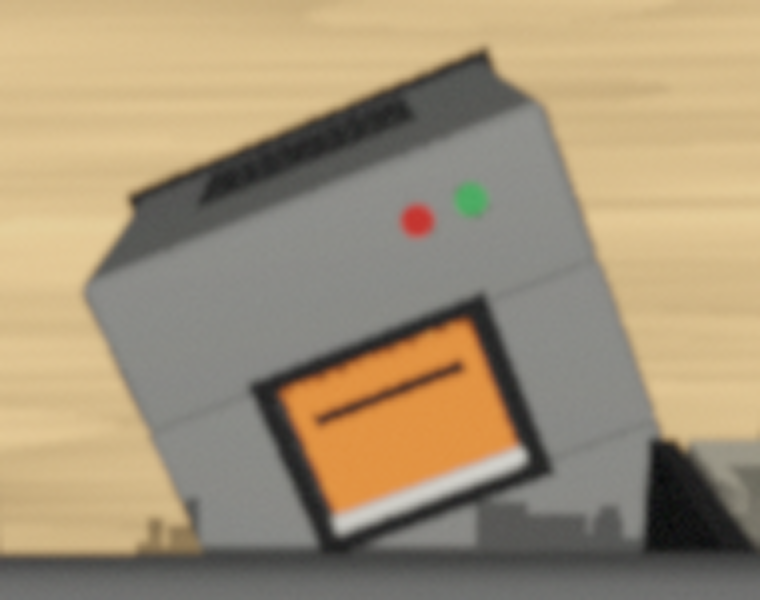

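```bash
python3 -m crank '[{"linear":[0,0.5,0],"rot":[0,0,0],"hand":1},{"linear":[0,0.9,0],"rot":[0,0,0],"hand":1},{"linear":[0,1,0],"rot":[0,0,0],"hand":1},{"linear":[0,1,0],"rot":[0,0,0],"hand":1},{"linear":[0,1,0],"rot":[0,0,0],"hand":1},{"linear":[0,1,0],"rot":[0,0,0],"hand":1},{"linear":[0,1,0],"rot":[0,0,0],"hand":1},{"linear":[0,1,0],"rot":[0,0,0],"hand":1},{"linear":[0,0.8,0],"rot":[0,0,0],"hand":1},{"linear":[0,0.3,0],"rot":[0,0,0],"hand":1},{"linear":[0,0,0],"rot":[0,0,0],"hand":1}]' | tail -c 600; python3 - <<'E'
from h import *
s,o=snap('wrist','w3.png'); st(o); rotto(90)
W=cloud(s,o); z=W[...,2]
hsv=cv2.cvtColor(s['image'],cv2.COLOR_RGB2HSV)
m=(z>.148)&(z<.163)&(abs(W[...,0]-.575)<.045)&(abs(W[...,1]-.231)<.05)
p=W[m];r=cv2.minAreaRect((p[:,:2]*1e3).astype(np.float32));print(r,np.median(p[:,2]))
m=(z>.21)&(z<.235)&(W[...,0]>.42)&(abs(W[...,1]-.164)<.07)&(W[...,0]<.55)
print(W[m].max(0))
s,o=snap('top');dockm(s,o,'top');s,o=snap('scene');dockm(s,o,'scene')
E
```

```text
clock: 3.25
tool_pos: [0.4969, 0.2428, 0.3604]
orientation: [30.0, 89.5, 28.0]
force: [-0.3, -0.6, -0.2]
opening: 0.0877
t 3.25 pos [0.4969 0.2428 0.3604] toolx [ 0.0069  0.0037 -1.    ] jaw 87.99 F [-0.3 -0.6 -0.2] M [-0.15  0.04  0.04] open 0.0877 q [ 4.640e+01  5.300e+00 -2.100e+00  1.000e-01 -8.220e+01 -1.385e+02]
rot to 90 units5deg [-0.04  0.08  0.41]
((575.4406127929688, 231.50872802734375), (35.02604293823242, 59.90194320678711), 0.8044359087944031) 0.1564438172598577
[0.53064241 0.20172496 0.22354   ]
top flap rect [ 567.4 -246.6] [45.7 65.1] 21.7 proj a 0.4154 0.4612 b -0.4692 -0.4042 ctr [ 0.5674 -0.2467]
scene flap rect [ 570.  -245.2] [45.3 62.5] 21.3 proj a 0.4185 0.4639 b -0.4675 -0.405 ctr [ 0.57   -0.2452]
```

View pics/w3.png

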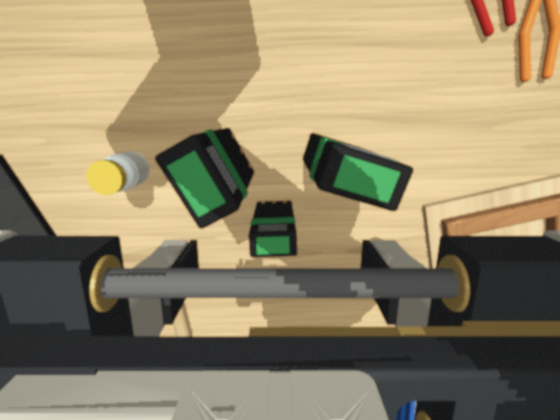

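```bash
python3 -m crank '[{"linear":[0.5,-0.05,0],"rot":[-0.04,0.08,0.3],"hand":1},{"linear":[0.6,-0.1,-0.4],"rot":[0,0,0.2],"hand":1},{"linear":[0.25,-0.05,-0.6],"rot":[0,0,0],"hand":1},{"linear":[0,0,-0.2],"rot":[0,0,0],"hand":1},{"linear":[0,0,0],"rot":[0,0,0],"hand":1}]' | tail -c 600; python3 - <<'E'
from h import *
st(); rotto(90.5)
E
```

```text
clock: 4.03
tool_pos: [0.5811, 0.222, 0.2908]
orientation: [36.5, 89.6, 36.6]
force: [0.1, 0.8, 1.1]
opening: 0.0874
t 4.03 pos [0.5811 0.222  0.2908] toolx [ 0.0049  0.0036 -1.    ] jaw 90.09 F [0.1 0.8 1.1] M [-0.04  0.05 -0.07] open 0.0874 q [  38.9   13.5   -0.9    0.   -75.3 -128.8]
rot to 90.5 units5deg [-0.04  0.06  0.08]
```

```bash
python3 -m crank '[{"linear":[-0.03,0.16,0],"rot":[-0.04,0.06,0.08],"hand":1},{"linear":[0,0,0],"rot":[0,0,0],"hand":1},{"linear":[0,0,0],"rot":[0,0,0],"hand":1}]' | tail -c 600; python3 - <<'E'
from h import *
st(); rotto(90.5)
E
```

```text
clock: 4.4
tool_pos: [0.5792, 0.2329, 0.295]
orientation: [35.6, 89.7, 36.2]
force: [-0.0, -0.5, 0.4]
opening: 0.0875
t 4.4 pos [0.5792 0.2329 0.295 ] toolx [ 0.0041  0.003  -1.    ] jaw 90.57 F [-0.  -0.5  0.4] M [-0.05  0.04  0.03] open 0.0875 q [ 3.980e+01  1.360e+01 -1.000e-01  0.000e+00 -7.590e+01 -1.292e+02]
rot to 90.5 units5deg [-0.03  0.05 -0.01]
```

```bash
python3 -m crank '[{"linear":[0,-0.02,-0.5],"rot":[-0.05,0.1,0],"hand":1},{"linear":[0,0,-0.6],"rot":[0,0,0],"hand":1},{"linear":[0,0,-0.6],"rot":[0,0,0],"hand":1},{"linear":[0,0,0],"rot":[0,0,0],"hand":1}]' | tail -c 600; python3 - <<'E'
from h import *
st(); rotto(90.5)
E
```

```text
clock: 4.9
tool_pos: [0.5795, 0.2332, 0.1942]
orientation: [79.1, 89.9, 79.8]
force: [-0.7, -0.5, 1.1]
opening: 0.0876
t 4.9 pos [0.5795 0.2332 0.1942] toolx [ 3.0e-04  1.9e-03 -1.0e+00] jaw 90.7 F [-0.7 -0.5  1.1] M [-0.08  0.03 -0.06] open 0.0876 q [ 3.98e+01  1.71e+01 -8.70e+00 -1.00e-01 -6.42e+01 -1.29e+02]
rot to 90.5 units5deg [-0.02  0.   -0.04]
```

```bash
python3 -m crank '[{"linear":[0,-0.03,-0.5],"rot":[-0.03,0,-0.04],"hand":1},{"linear":[0,0,-0.5],"rot":[0,0,0],"hand":1},{"linear":[0,0,-0.25],"rot":[0,0,0],"hand":1},{"linear":[0,0,0],"rot":[0,0,0],"hand":1}]' | tail -c 600; python3 - <<'E'
from h import *
st(); rotto(90.5)
snap('scene','s4.png')
E
```

```text
clock: 5.4
tool_pos: [0.5835, 0.2341, 0.1259]
orientation: [20.3, 89.4, 20.9]
force: [0.5, -0.6, 0.3]
opening: 0.0874
t 5.4 pos [0.5835 0.2341 0.1259] toolx [ 0.0102  0.0039 -0.9999] jaw 90.64 F [ 0.5 -0.6  0.3] M [-0.01  0.04 -0.01] open 0.0874 q [  39.7   20.4  -13.6    0.2  -55.4 -129.3]
rot to 90.5 units5deg [-0.04  0.12 -0.03]
```

View pics/s4.png

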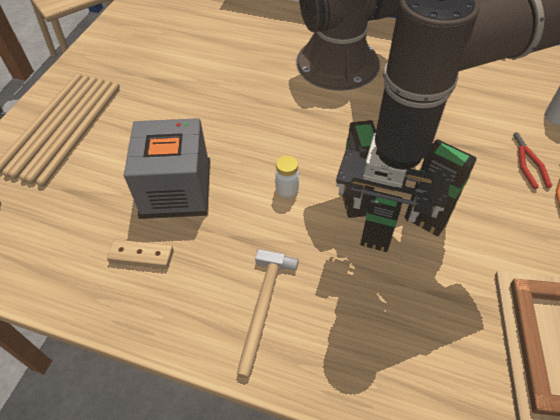

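The fingers are around the small pack at (380,210), and nothing else is touched. I'll trim the pose, then close.

```bash
python3 -m crank '[{"linear":[-0.08,-0.03,-0.1],"rot":[-0.05,0.14,-0.03],"hand":1},{"linear":[0,0,0],"rot":[0,0,0],"hand":1},{"linear":[0,0,0],"rot":[0,0,0],"hand":1}]' | tail -c 600; python3 - <<'E'
from h import *
st(); rotto(90.5)
E
```

```text
clock: 5.82
tool_pos: [0.5803, 0.2334, 0.1236]
orientation: [46.5, 89.8, 47.0]
force: [0.5, 0.6, -0.0]
opening: 0.0876
t 5.83 pos [0.5803 0.2334 0.1236] toolx [ 0.0021  0.0023 -1.    ] jaw 90.51 F [ 0.5  0.6 -0. ] M [-0.   -0.04 -0.01] open 0.0876 q [  39.8   20.5  -13.7   -0.   -55.6 -129.2]
rot to 90.5 units5deg [-0.03  0.02 -0.  ]
```

```bash
python3 -m crank '[{"linear":[0,-0.03,-0.1],"rot":[-0.03,0.03,0],"hand":1},{"linear":[0,0,0],"rot":[0,0,0],"hand":0},{"linear":[0,0,0],"rot":[0,0,0],"hand":0},{"linear":[0,0,0],"rot":[0,0,0],"hand":0},{"linear":[0,0,0],"rot":[0,0,0],"hand":0},{"linear":[0,0,0],"rot":[0,0,0],"hand":0},{"linear":[0,0,0],"rot":[0,0,0],"hand":0}]' | tail -c 600; python3 - <<'E'
from h import *
st(); rotto(90.5)
E
```

```text
clock: 6.7
tool_pos: [0.5805, 0.2316, 0.1174]
orientation: [-130.0, 90.0, -129.5]
force: [-0.9, 0.9, -0.5]
opening: 0.0596
t 6.7 pos [0.5805 0.2316 0.1174] toolx [-3.e-04 -4.e-04 -1.e+00] jaw 90.52 F [-0.9  0.9 -0.5] M [-0.02 -0.13 -0.04] open 0.0596 q [  39.6   20.9  -14.     0.   -55.1 -129.1]
rot to 90.5 units5deg [ 0. -0. -0.]
```

```bash
python3 -m crank '[{"linear":[0,0,0.2],"rot":[0,0,0],"hand":0},{"linear":[0,0,0.4],"rot":[0,0,0],"hand":0},{"linear":[0,0,0.5],"rot":[0,0,0],"hand":0},{"linear":[0,0,0.6],"rot":[0,0,0],"hand":0},{"linear":[0,0,0.6],"rot":[0,0,0],"hand":0},{"linear":[0,0,0.6],"rot":[0,0,0],"hand":0},{"linear":[0,0,0.6],"rot":[0,0,0],"hand":0},{"linear":[0,0,0.3],"rot":[0,0,0],"hand":0},{"linear":[0,0,0],"rot":[0,0,0],"hand":0}]' | tail -c 600; python3 - <<'E'
from h import *
st(); rotto(90.5)
snap('scene','s5.png')
E
```

```text
clock: 7.82
tool_pos: [0.5754, 0.2287, 0.3537]
orientation: [-161.3, 89.5, -160.8]
force: [0.5, -0.1, -4.3]
opening: 0.0601
t 7.83 pos [0.5754 0.2287 0.3537] toolx [-0.0078 -0.0027 -1.    ] jaw 90.43 F [ 0.5 -0.1 -4.3] M [ 0.02 -0.07  0.01] open 0.0601 q [  39.6   12.6    6.    -0.2  -83.8 -129.2]
rot to 90.5 units5deg [ 0.03 -0.09  0.01]
```

View pics/s5.png

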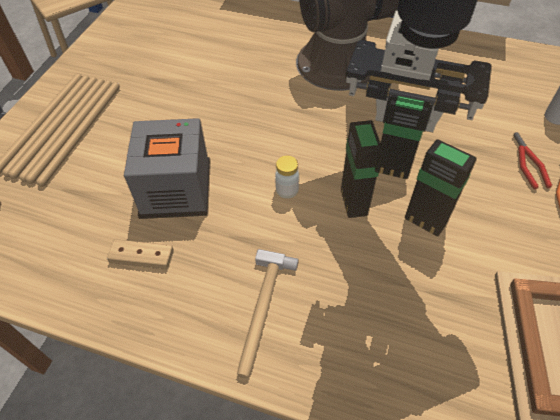

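The pack is held and clear at (405,130); the neighbours have not moved. Next I carry it to above the dock and turn it there.

```bash
python3 -m crank '[{"linear":[0,-0.4,0],"rot":[-0.03,0.09,0.2],"hand":0},{"linear":[0,-0.7,0],"rot":[0,0,0.5],"hand":0},{"linear":[0,-0.8,0],"rot":[0,0,0.5],"hand":0},{"linear":[0,-0.8,0],"rot":[0,0,0.5],"hand":0},{"linear":[0,-0.8,0],"rot":[0,0,0.5],"hand":0},{"linear":[0,-0.8,0],"rot":[0,0,0.5],"hand":0},{"linear":[0,-0.8,0],"rot":[0,0,0.5],"hand":0},{"linear":[0,-0.8,0],"rot":[0,0,0.5],"hand":0},{"linear":[0,-0.8,0],"rot":[0,0,0.4],"hand":0},{"linear":[0,-0.6,0],"rot":[0,0,0],"hand":0},{"linear":[0,-0.3,0],"rot":[0,0,0],"hand":0},{"linear":[0,0,0],"rot":[0,0,0],"hand":0},{"linear":[0,0,0],"rot":[0,0,0],"hand":0}]' | tail -c 600; python3 - <<'E'
from h import *
st(); rotto(111.4)
E
```

```text
clock: 9.5
tool_pos: [0.5646, -0.2395, 0.3318]
orientation: [177.5, 87.4, -160.8]
force: [-0.2, -0.0, -4.4]
opening: 0.0596
t 9.5 pos [ 0.5646 -0.2395  0.3318] toolx [-0.0432 -0.015  -0.999 ] jaw 111.71 F [-0.2 -0.  -4.4] M [ 0.08 -0.2  -0.01] open 0.0596 q [ -4.1  13.3   3.6   1.  -82.7 -64.4]
rot to 111.4 units5deg [ 0.17 -0.5  -0.06]
```

```bash
python3 -m crank '[{"linear":[0.08,-0.1,0.05],"rot":[0.1,-0.3,-0.03],"hand":0},{"linear":[0,0,0],"rot":[0.07,-0.2,0],"hand":0},{"linear":[0,0,0],"rot":[0,0,0],"hand":0}]' | tail -c 600; python3 - <<'E'
from h import *
st(); rotto(111.4)
E
```

```text
clock: 9.88
tool_pos: [0.5702, -0.2438, 0.3353]
orientation: [-5.3, 89.7, 16.4]
force: [0.2, -0.5, -3.9]
opening: 0.06
t 9.88 pos [ 0.5702 -0.2438  0.3353] toolx [ 0.0042  0.0012 -1.    ] jaw 111.7 F [ 0.2 -0.5 -3.9] M [-0.    0.03 -0.02] open 0.06 q [ -5.2  12.5   3.5  -0.1 -80.8 -63.1]
rot to 111.4 units5deg [-0.01  0.05 -0.06]
```

Now I'll check the pack against the dock in all three cameras.

```bash
python3 -m crank '[{"linear":[0,-0.03,0],"rot":[-0.01,0.06,-0.06],"hand":0},{"linear":[0,0,-0.4],"rot":[0,0,0],"hand":0},{"linear":[0,0,-0.2],"rot":[0,0,0],"hand":0},{"linear":[0,0,0],"rot":[0,0,0],"hand":0}]' | tail -c 600; python3 - <<'E'
from h import *
st(); rotto(111.4)
ims=[snap(n,n+'6.png')[0]['image'] for n in ['scene','wrist']]
t=snap('top')[0]['image']
cv2.imwrite('pics/c6.png',np.hstack([cv2.resize(ims[0][60:240,90:290],(400,360)),cv2.resize(ims[1][100:330,180:400],(400,420))[:360]])[...,::-1])
cv2.imwrite('pics/t6.png',t[...,::-1])
E
```

```text
clock: 10.38
tool_pos: [0.5703, -0.2455, 0.2994]
orientation: [-164.0, 90.0, -142.6]
force: [-0.2, 1.0, -4.5]
opening: 0.06
t 10.38 pos [ 0.5703 -0.2455  0.2994] toolx [-6.e-04 -5.e-04 -1.e+00] jaw 111.4 F [-0.2  1.  -4.5] M [-0.01  0.03  0.04] open 0.06 q [ -5.3  13.4   0.1   0.  -76.7 -63.3]
rot to 111.4 units5deg [ 0.01 -0.01 -0.  ]
```

View pics/c6.png

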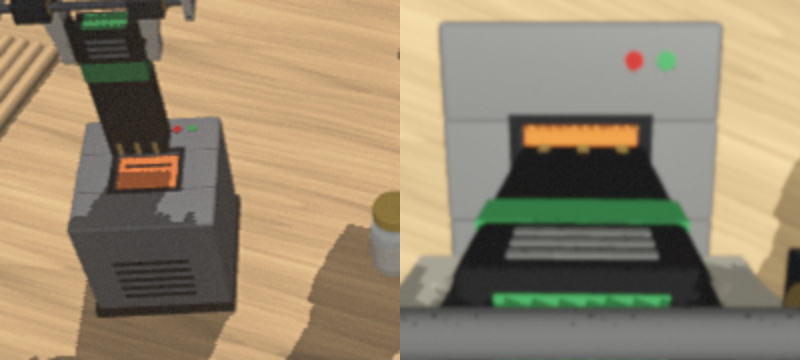

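View pics/t6.png

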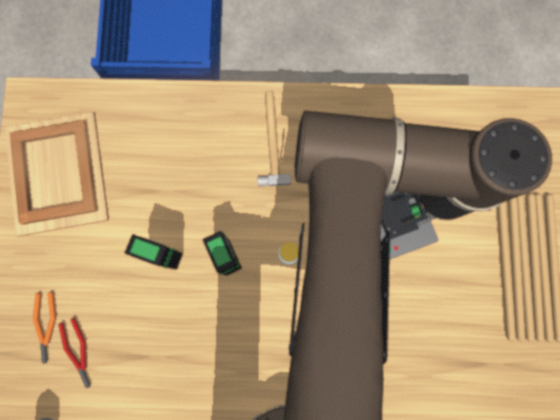

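Both views show the pack's foot just above the flap and square to it. The measuring below uses the wrist depth, at the foot and at the mouth.

```bash
cat >> h.py <<'E'
E_=np.array([np.cos(np.radians(21.4)),np.sin(np.radians(21.4))]);F_=np.array([-E_[1],E_[0]])
E
python3 - <<'E'
from h import *
for n in ['wrist','scene']:
    s,o=snap(n); W=cloud(s,o); z=W[...,2]; a=W[...,:2]@E_; b=W[...,:2]@F_
    foot=o['tool_pos'][2]-.1174
    print(n,'foot z',foot)
    near=(abs(a-.4425)<.06)&(abs(b+.437)<.07)
    for lo,hi in [(.004,.02),(.02,.04),(.04,.06),(.06,.08)]:
        m=near&(z>foot+lo)&(z<foot+hi)
        if m.sum()<30: continue
        print(' pack z',lo,hi,'a',np.percentile(a[m],[1,50,99]).round(4),'b',np.percentile(b[m],[0.5,99.5]).round(4),'min/max b',b[m].min().round(4),b[m].max().round(4),m.sum())
    m=near&(z>.135)&(z<.1455); print(' flapz b',np.percentile(b[m],[1,99]).round(4),'a',np.percentile(a[m],[1,99]).round(4))
    big=(abs(a-.4425)<.1)&(abs(b+.437)<.1)
    m=big&(z>.1455)&(z<.151); print(' dock top b',b[m].min().round(4),b[m].max().round(4),'a',a[m].min().round(4),a[m].max().round(4),'zmed',np.median(z[m]))
    if n=='wrist': cv2.imwrite('pics/w7.png',cv2.resize(s['image'][110:290,190:390],None,fx=4,fy=4,interpolation=2)[:600,:800][...,::-1])
E
```

```text
wrist foot z 0.1834235551515343
 pack z 0.004 0.02 a [0.4203 0.4208 0.4216] b [-0.4656 -0.4085] min/max b -0.4658 -0.4084 244
 pack z 0.02 0.04 a [0.4204 0.4208 0.4217] b [-0.4657 -0.4084] min/max b -0.4661 -0.4079 363
 pack z 0.04 0.06 a [0.4204 0.4209 0.4217] b [-0.4656 -0.4084] min/max b -0.4659 -0.4082 469
 pack z 0.06 0.08 a [0.4204 0.4208 0.4216] b [-0.4658 -0.4086] min/max b -0.4661 -0.4082 605
 flapz b [-0.471  -0.4049] a [0.418  0.4284]
 dock top b -0.513 -0.3629 a 0.3626 0.4923 zmed 0.14930199899187407
scene foot z 0.1834756956041546
 pack z 0.004 0.02 a [0.4299 0.4554 0.4579] b [-0.4647 -0.4049] min/max b -0.4652 -0.4049 189
 pack z 0.02 0.04 a [0.4263 0.4551 0.4583] b [-0.4642 -0.4047] min/max b -0.4649 -0.4045 243
 pack z 0.04 0.06 a [0.428  0.4552 0.4584] b [-0.4646 -0.4048] min/max b -0.4648 -0.4047 269
 pack z 0.06 0.08 a [0.427  0.4549 0.4578] b [-0.4647 -0.4048] min/max b -0.465 -0.4045 262
 flapz b [-0.4955 -0.3776] a [0.3928 0.4949]
 dock top b -0.5101 -0.3607 a 0.3638 0.5255 zmed 0.14787880315845514
```

View pics/w7.png

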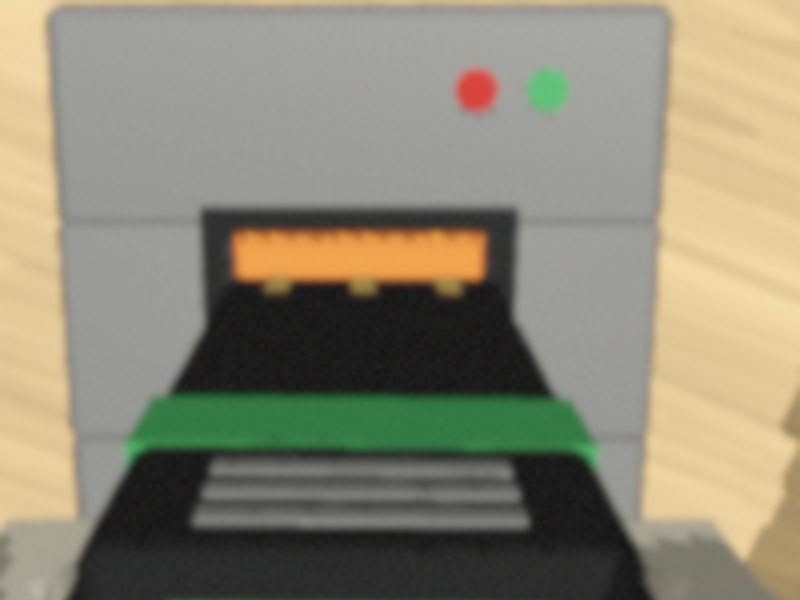

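```bash
python3 -m crank '[{"linear":[-0.03,-0.03,-0.1],"rot":[0,0,0],"hand":0},{"linear":[0,0,-0.2],"rot":[0,0,0],"hand":0},{"linear":[0,0,-0.15],"rot":[0,0,0],"hand":0},{"linear":[0,0,0],"rot":[0,0,0],"hand":0}]' | tail -c 600; python3 - <<'E'
from h import *
def tgt(o=None):
    o=monitor.get_obs(); st(o); rotto(111.4,o); p=o['tool_pos'][:2]; print('need units',((np.array([.5689,-.2469])-p)/.06).round(3),'foot below mouth mm',((.148-(o['tool_pos'][2]-.1174))*1e3).round(1))
tgt()
E
cat >> h.py <<'E'
def tgt():
    o=monitor.get_obs(); st(o); rotto(111.4,o); p=o['tool_pos'][:2]; d=p-np.array([.5689,-.2469]); print('err a,b mm',(d@E_*1e3).round(2),(d@F_*1e3).round(2),'need units',(-d/.06).round(3),'foot below mouth mm',((.148-(o['tool_pos'][2]-.1174))*1e3).round(1))
E
```

```text
clock: 11.12
tool_pos: [0.5688, -0.2476, 0.2721]
orientation: [-36.5, 89.9, -15.2]
force: [-0.3, 0.2, -3.2]
opening: 0.0598
t 11.12 pos [ 0.5688 -0.2476  0.2721] toolx [ 2.3e-03 -6.0e-04 -1.0e+00] jaw 111.39 F [-0.3  0.2 -3.2] M [ 0.01  0.04 -0.  ] open 0.0598 q [ -5.5  13.9  -2.7   0.  -73.2 -63.1]
rot to 111.4 units5deg [0.01 0.03 0.  ]
need units [0.002 0.012] foot below mouth mm -6.7
```

```bash
python3 -m crank '[{"linear":[0,0.01,-0.1],"rot":[0.01,0.03,0],"hand":0},{"linear":[0,0,-0.1],"rot":[0,0,0],"hand":0},{"linear":[0,0,-0.05],"rot":[0,0,0],"hand":0}]' | tail -c 300; python3 -c "
from h import *
tgt()"
```

```text
clock: 11.5
tool_pos: [0.5692, -0.2471, 0.2577]
orientation: [-53.2, 89.9, -31.8]
force: [-2.2, 3.5, 4.8]
opening: 0.0598
t 11.5 pos [ 0.5692 -0.2471  0.2577] toolx [ 8.e-04 -5.e-04 -1.e+00] jaw 111.42 F [-2.2  3.5  4.8] M [1.3  1.26 0.03] open 0.0598 q [ -5.4  14.4  -3.9   0.  -71.6 -63.1]
rot to 111.4 units5deg [ 0.01  0.01 -0.  ]
err a,b mm 0.19 -0.27 need units [-0.005  0.003] foot below mouth mm 7.7
```

```bash
python3 - <<'E'
from h import *
s,o=snap('wrist'); cv2.imwrite('pics/w8.png',cv2.resize(s['image'][110:290,190:390],None,fx=4,fy=4,interpolation=2)[:600,:800][...,::-1])
W=cloud(s,o); z=W[...,2]; a=W[...,:2]@E_; b=W[...,:2]@F_
near=(abs(a-.4425)<.06)&(abs(b+.437)<.07)
for lo,hi in [(.155,.17),(.17,.19),(.19,.21)]:
    m=near&(z>lo)&(z<hi); print(lo,np.median(a[m]).round(4),b[m].min().round(4),b[m].max().round(4),b[m].mean())
big=(abs(a-.4425)<.1)&(abs(b+.437)<.1)
m=big&(z>.1455)&(z<.151); print(' dock top b',b[m].min().round(4),b[m].max().round(4),'a',a[m].min().round(4))
E
```

```text
0.155 0.4185 -0.4666 -0.4085 -0.43743383704462424
0.17 0.4185 -0.4665 -0.4086 -0.4373568986704756
0.19 0.4185 -0.4666 -0.4086 -0.4378978150347141
 dock top b -0.5131 -0.363 a 0.3629
```

View pics/w8.png

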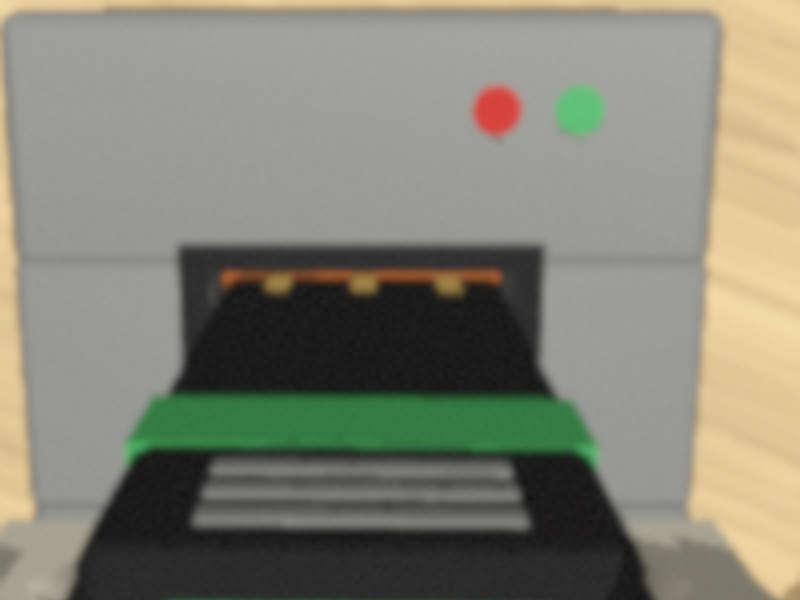

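The pack's foot is in the mouth, centred within about 0.5 mm in y and about 7.5 mm to the -x side; the flap has begun to tip. I carry on down.

```bash
python3 -m crank '[{"linear":[0,0,-0.08],"rot":[0,0,0],"hand":0},{"linear":[0,0,-0.08],"rot":[0,0,0],"hand":0}]' | tail -c 300; python3 -c "
from h import *
tgt()"
```

```text
clock: 11.8
tool_pos: [0.57, -0.2468, 0.2512]
orientation: [-33.9, 89.7, -12.4]
force: [-2.8, 4.3, 11.5]
opening: 0.0596
t 11.8 pos [ 0.57   -0.2468  0.2512] toolx [ 0.0051 -0.0011 -1.    ] jaw 111.47 F [-2.8  4.3 11.5] M [2.17 1.31 0.06] open 0.0596 q [ -5.4  14.5  -4.6   0.  -70.6 -63.1]
rot to 111.4 units5deg [ 0.01  0.06 -0.01]
err a,b mm 1.08 -0.32 need units [-0.019 -0.002] foot below mouth mm 14.2
```

```bash
python3 -m crank '[{"linear":[-0.025,0.01,-0.03],"rot":[0.01,0.06,-0.01],"hand":0},{"linear":[0,0,-0.03],"rot":[0,0,0],"hand":0}]' | tail -c 300; python3 -c "
from h import *
tgt()"
```

```text
clock: 12.05
tool_pos: [0.57, -0.2467, 0.2521]
orientation: [-44.4, 89.6, -22.9]
force: [-4.2, 4.3, 9.1]
opening: 0.0597
t 12.05 pos [ 0.57   -0.2467  0.2521] toolx [ 0.006  -0.0025 -1.    ] jaw 111.49 F [-4.2  4.3  9.1] M [2.2  2.23 0.06] open 0.0597 q [ -5.3  14.4  -4.7   0.1 -70.5 -63.2]
rot to 111.4 units5deg [ 0.03  0.07 -0.02]
err a,b mm 1.13 -0.24 need units [-0.019 -0.003] foot below mouth mm 13.3
```

```bash
python3 -m crank '[{"linear":[-0.045,0.02,-0.09],"rot":[0.03,0.1,-0.02],"hand":0},{"linear":[-0.01,0,-0.09],"rot":[0.01,0.05,0],"hand":0}]' | tail -c 300; python3 -c "
from h import *
tgt()"
```

```text
clock: 12.3
tool_pos: [0.5697, -0.2471, 0.2474]
orientation: [-72.2, 89.7, -50.8]
force: [-3.3, 4.0, 10.5]
opening: 0.0597
t 12.3 pos [ 0.5697 -0.2471  0.2474] toolx [ 0.003  -0.0037 -1.    ] jaw 111.47 F [-3.3  4.  10.5] M [1.54 1.52 0.03] open 0.0597 q [ -5.3  14.6  -5.    0.2 -70.1 -63.3]
rot to 111.4 units5deg [ 0.04  0.03 -0.01]
err a,b mm 0.63 -0.49 need units [-0.013  0.004] foot below mouth mm 18.0
```

```bash
python3 -m crank '[{"linear":[-0.03,0.02,-0.12],"rot":[0.06,0.05,-0.01],"hand":0},{"linear":[-0.01,0.01,-0.12],"rot":[0.02,0.03,0],"hand":0}]' | tail -c 300; python3 -c "
from h import *
tgt()"
```

```text
clock: 12.55
tool_pos: [0.5686, -0.2478, 0.2383]
orientation: [-68.5, 89.8, -47.0]
force: [-4.4, -0.5, 8.0]
opening: 0.0598
t 12.55 pos [ 0.5686 -0.2478  0.2383] toolx [ 0.0021 -0.0023 -1.    ] jaw 111.49 F [-4.4 -0.5  8. ] M [-0.26  2.05  0.04] open 0.0598 q [ -5.5  14.9  -5.8   0.1 -69.1 -63.1]
rot to 111.4 units5deg [ 0.03  0.02 -0.02]
err a,b mm -0.61 -0.75 need units [0.005 0.015] foot below mouth mm 27.1
```

```bash
python3 -m crank '[{"linear":[0,0.02,-0.13],"rot":[0.03,0.03,-0.01],"hand":0},{"linear":[0,0.01,-0.13],"rot":[0.01,0.02,0],"hand":0},{"linear":[0,0.01,-0.13],"rot":[0.01,0.02,0],"hand":0}]' | tail -c 300; python3 -c "
from h import *
tgt()"
```

```text
clock: 12.92
tool_pos: [0.5689, -0.2486, 0.2199]
orientation: [-109.6, 89.8, -88.1]
force: [-2.5, -0.4, 4.3]
opening: 0.0602
t 12.93 pos [ 0.5689 -0.2486  0.2199] toolx [ 1.0e-04 -4.2e-03 -1.0e+00] jaw 111.51 F [-2.5 -0.4  4.3] M [-0.27  1.19  0.09] open 0.0602 q [ -5.5  15.7  -7.3   0.3 -67.  -63.1]
rot to 111.4 units5deg [ 0.05  0.   -0.02]
err a,b mm -0.62 -1.58 need units [-0.     0.028] foot below mouth mm 45.5
```

```bash
python3 -m crank '[{"linear":[-0.01,0.05,-0.1],"rot":[0.08,0.01,-0.02],"hand":0},{"linear":[0,0.02,-0.1],"rot":[0.03,0.01,0],"hand":0}]' | tail -c 300; python3 -c "
from h import *
tgt()"
```

```text
clock: 13.18
tool_pos: [0.5683, -0.2459, 0.2091]
orientation: [78.1, 89.8, 99.5]
force: [-2.9, -1.4, 1.4]
opening: 0.0597
t 13.18 pos [ 0.5683 -0.2459  0.2091] toolx [-5.e-04  3.e-03 -1.e+00] jaw 111.42 F [-2.9 -1.4  1.4] M [-0.93  1.16  0.1 ] open 0.0597 q [ -5.5  16.1  -8.   -0.2 -66.  -63. ]
rot to 111.4 units5deg [-0.03 -0.01 -0.  ]
err a,b mm -0.22 1.19 need units [ 0.011 -0.017] foot below mouth mm 56.3
```

```bash
python3 -m crank '[{"linear":[0.01,-0.02,-0.06],"rot":[-0.03,-0.01,0],"hand":0}]' | tail -c 300; python3 -c "
from h import *
tgt()"; python3 -m crank '[{"linear":[0,0,-0.06],"rot":[0,0,0],"hand":0}]' >/dev/null; python3 -c "
from h import *
tgt()"
```

```text
clock: 13.3
tool_pos: [0.5685, -0.2467, 0.2049]
orientation: [87.8, 89.9, 109.2]
force: [-2.5, 1.3, 2.0]
opening: 0.0602
t 13.3 pos [ 0.5685 -0.2467  0.2049] toolx [-4.0e-04  1.2e-03 -1.0e+00] jaw 111.42 F [-2.5  1.3  2. ] M [0.41 1.25 0.2 ] open 0.0602 q [ -5.5  16.2  -8.4  -0.1 -65.4 -63.1]
rot to 111.4 units5deg [-0.01 -0.   -0.  ]
err a,b mm -0.33 0.33 need units [ 0.007 -0.003] foot below mouth mm 60.5
t 13.43 pos [ 0.5685 -0.2467  0.2009] toolx [-5.e-04  1.e-03 -1.e+00] jaw 111.42 F [-3.  -0.6  1.6] M [-0.68  0.92  0.2 ] open 0.0593 q [ -5.5  16.4  -8.7  -0.1 -64.9 -63.1]
rot to 111.4 units5deg [-0.01 -0.01 -0.  ]
err a,b mm -0.29 0.28 need units [ 0.006 -0.003] foot below mouth mm 64.5
```

```bash
for i in 1 2; do python3 -m crank '[{"linear":[0,0,-0.05],"rot":[0,0,0],"hand":0}]' >/dev/null; python3 -c "
from h import *
tgt()"; done
```

```text
t 13.55 pos [ 0.5685 -0.2467  0.1976] toolx [-7.e-04  1.e-03 -1.e+00] jaw 111.43 F [-2.2 -1.1  2.2] M [-0.51  1.05  0.16] open 0.0597 q [ -5.5  16.6  -9.   -0.1 -64.5 -63.1]
rot to 111.4 units5deg [-0.01 -0.01 -0.01]
err a,b mm -0.28 0.31 need units [ 0.006 -0.003] foot below mouth mm 67.8
t 13.68 pos [ 0.5685 -0.2467  0.1943] toolx [-8.e-04  1.e-03 -1.e+00] jaw 111.44 F [-3.  -1.2  1. ] M [-0.6   1.04  0.19] open 0.0598 q [ -5.5  16.7  -9.2  -0.1 -64.1 -63.1]
rot to 111.4 units5deg [-0.01 -0.01 -0.01]
err a,b mm -0.26 0.32 need units [ 0.006 -0.003] foot below mouth mm 71.1
```

```bash
cat >> h.py <<'E'
def q():
    o=monitor.get_obs();p=o['tool_pos'];d=p[:2]-np.array([.5689,-.2469]);print(round(o['clock'],2),'depth',round((.2654-p[2])*1e3,1),'F',o['force'].round(1),'ab',(d@E_*1e3).round(1),(d@F_*1e3).round(1))
E
for i in 1 2; do python3 -m crank '[{"linear":[0,0,-0.05],"rot":[0,0,0],"hand":0}]' >/dev/null; python3 -c "
from h import *
q()"; done
```

```text
13.8 depth 74.3 F [-1.7 -1.1  1.9] ab -0.3 0.3
13.93 depth 77.5 F [-2.7 -1.2  2.4] ab -0.3 0.3
```

```bash
for i in 1 2; do python3 -m crank '[{"linear":[0,0,-0.05],"rot":[0,0,0],"hand":0}]' >/dev/null; python3 -c "
from h import *
q()"; done
```

```text
14.05 depth 80.7 F [-2.3 -1.5  1.3] ab -0.3 0.3
14.18 depth 83.7 F [-2.9 -0.3  5.6] ab -0.3 0.3
```

Resistance has appeared at about 81–84 mm. Smaller steps from here.

```bash
python3 -m crank '[{"linear":[0,0,-0.035],"rot":[0,0,0],"hand":0}]' >/dev/null; python3 -c "
from h import *
q()"
```

```text
14.3 depth 85.6 F [-4.2  0.3  6.3] ab -0.3 0.3
```

```bash
python3 -m crank '[{"linear":[0,0,-0.035],"rot":[0,0,0],"hand":0}]' >/dev/null; python3 -c "
from h import *
q()
s,o=snap('scene'); W=cloud(s); h=cv2.cvtColor(s['image'],cv2.COLOR_RGB2HSV)
m=(h[...,0]>40)&(h[...,0]<90)&(h[...,1]>90)&(W[...,1]<-.15)&(W[...,2]>.19)
print(m.sum(),np.percentile(W[m][:,2],[5,50,90,99]) if m.sum() else '')
cv2.imwrite('pics/s9.png',cv2.resize(s['image'][30:210,60:300],(800,600))[...,::-1])
"
```

```text
14.43 depth 87.2 F [-4.7  0.1  8.5] ab -0.3 0.3
123 [0.213905   0.21660405 0.21790739 0.21859531]
```

View pics/s9.png

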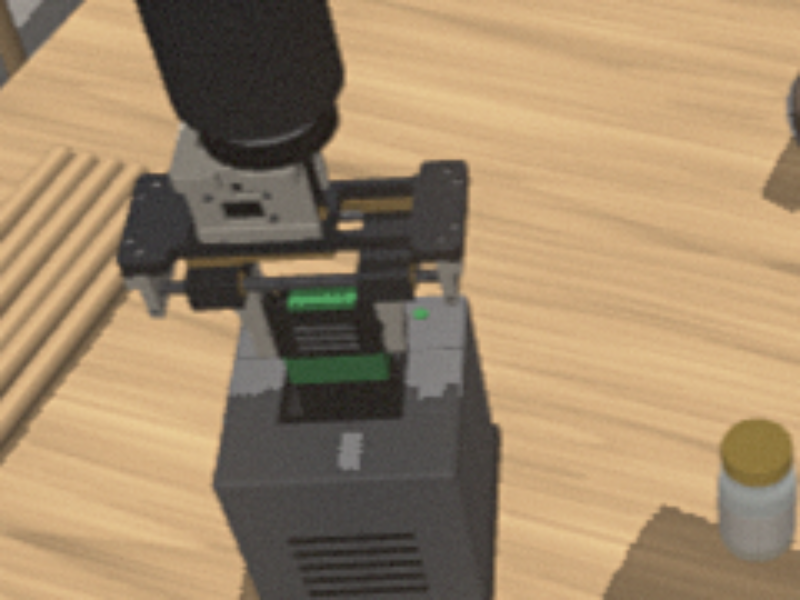

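No slip: the pack top is at z = 0.216, and 0.2158 is expected. About 7 mm of travel so far; one more millimetre.

```bash
python3 -m crank '[{"linear":[0,0,-0.035],"rot":[0,0,0],"hand":0}]' >/dev/null; python3 -c "
from h import *
tgt()"
```

```text
t 14.6 pos [ 0.5685 -0.2467  0.1767] toolx [ 1.e-04  5.e-04 -1.e+00] jaw 111.46 F [-4.7  0.5  9.2] M [0.34 1.99 0.18] open 0.0598 q [ -5.4  17.4 -10.6  -0.  -62.  -63.1]
rot to 111.4 units5deg [-0.01  0.   -0.01]
err a,b mm -0.31 0.33 need units [ 0.007 -0.003] foot below mouth mm 88.7
```

```bash
python3 -m crank '[{"linear":[0,0,-0.03],"rot":[0,0,0],"hand":0.8},{"linear":[0,0,0],"rot":[0,0,0],"hand":0.9},{"linear":[0,0,0],"rot":[0,0,0],"hand":1},{"linear":[0,0,0],"rot":[0,0,0],"hand":1}]' >/dev/null; python3 -c "
from h import *
tgt()
s,o=snap('scene'); W=cloud(s); h=cv2.cvtColor(s['image'],cv2.COLOR_RGB2HSV)
m=(h[...,0]>40)&(h[...,0]<90)&(h[...,1]>90)&(W[...,1]<-.15)&(W[...,2]>.19)
print(m.sum(),np.percentile(W[m][:,2],[5,50,90,99]) if m.sum() else '')"
```

```text
t 15.1 pos [ 0.5701 -0.2458  0.1742] toolx [ 0.0029  0.0017 -1.    ] jaw 111.43 F [-0.1  0.5  0.6] M [-0.03  0.03 -0.02] open 0.0868 q [ -5.4  17.6 -10.7  -0.1 -61.6 -63.1]
rot to 111.4 units5deg [-0.02  0.03 -0.01]
err a,b mm 1.46 0.56 need units [-0.019 -0.018] foot below mouth mm 91.2
86 [0.2135906  0.215511   0.21719047 0.22306871]
```

Released, and the force has dropped to zero. I retreat straight up.

```bash
python3 -m crank '[{"linear":[-0.02,-0.01,0.15],"rot":[0,0,0],"hand":1},{"linear":[0,0,0.4],"rot":[0,0,0],"hand":1},{"linear":[0,0,0.6],"rot":[0,0,0],"hand":1},{"linear":[0,0,0.7],"rot":[0,0,0],"hand":1},{"linear":[0,0,0.7],"rot":[0,0,0],"hand":1},{"linear":[-0.4,0.2,0.2],"rot":[0,0,0],"hand":1},{"linear":[-0.6,0.2,0],"rot":[0,0,0],"hand":1},{"linear":[-0.4,0,0],"rot":[0,0,0],"hand":1},{"linear":[0,0,0],"rot":[0,0,0],"hand":1},{"linear":[0,0,0],"rot":[0,0,0],"hand":1}]' >/dev/null; python3 - <<'E'
from h import *
st()
for n in ['scene','wrist','top']:
    s,o=snap(n,n+'10.png'); W=cloud(s,o); h=cv2.cvtColor(s['image'],cv2.COLOR_RGB2HSV)
    a=W[...,:2]@E_; b=W[...,:2]@F_; z=W[...,2]
    near=(abs(a-.4425)<.05)&(abs(b+.437)<.05)
    m=(h[...,0]>40)&(h[...,0]<90)&(h[...,1]>90)&near&(z>.205)
    d=(abs(a-.4425)<.1)&(abs(b+.437)<.1)&(z>.144)&(z<.152)
    if m.sum()>20: print(n,m.sum(),'top z',np.percentile(z[m],[5,50,95]).round(4),'a b',a[m].mean().round(4),b[m].mean().round(4),'docktop z',np.median(z[d]).round(4))
    if n=='scene': cv2.imwrite('pics/s10z.png',cv2.resize(s['image'][90:270,80:320],(800,600))[...,::-1])
E
```

```text
t 16.4 pos [ 0.4816 -0.2226  0.351 ] toolx [ 9.2e-03  1.0e-04 -1.0e+00] jaw 111.41 F [ 0.2 -0.5 -0.7] M [0.02 0.08 0.  ] open 0.0875 q [ -3.6   3.2  -5.6  -0.  -80.7 -64.9]
scene 125 top z [0.2134 0.2154 0.2174] a b 0.434 -0.4352 docktop z 0.1479
wrist 835 top z [0.2155 0.2167 0.2178] a b 0.4319 -0.4374 docktop z 0.1492
```

View pics/s10z.png

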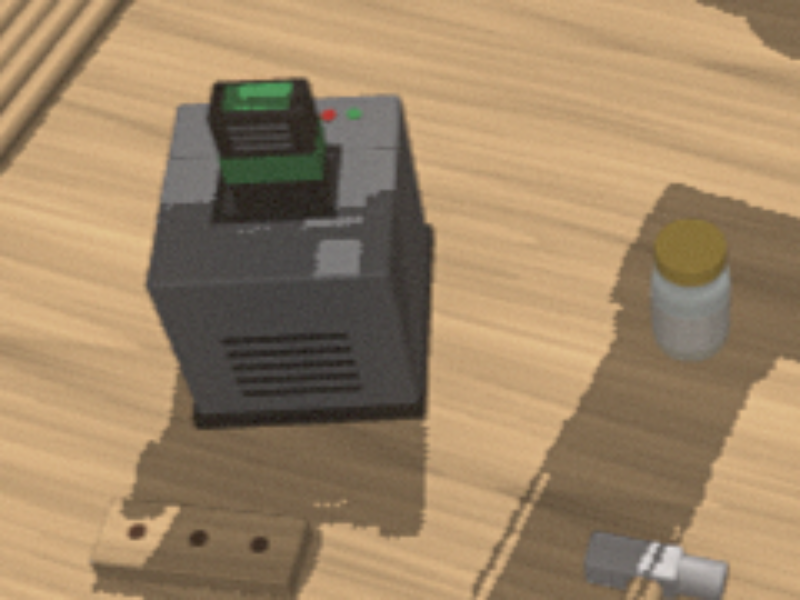

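View pics/scene10.png

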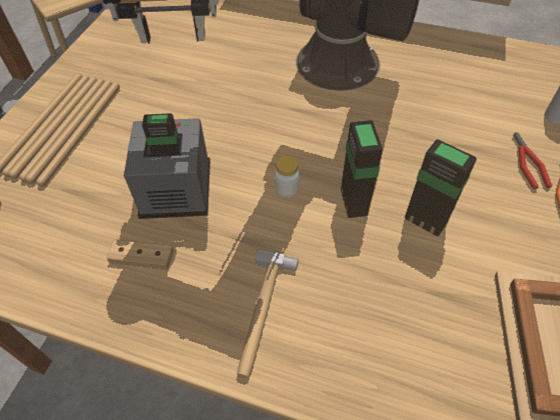

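```bash
python3 -c "
from h import *
print(ticket.close_job()); print(monitor.get_obs()['clock'])"
```

```text
the job is handed in; nothing more can be done
None
the job is handed in; nothing more can be done
```

The smallest pack is standing foot down in the dock's bay. I pressed it onto the contact plate by about 8 mm, let go and handed the job in; the clock read about 16.5 s of the 70 s.

- **Going in:** The pack pushed the flap open on the way down, with at most about 16 N upward on it. There was a brief sideways reading of about 5 N, which cleared as I straightened the pack. It entered centred in y to about 0.5 mm and about 7.5 mm to the -x side of the mouth's centre.
- **Pressing on:** The plate was felt at about 80.5 mm below the mouth, and I stopped at 88.7 mm. Resistance was then about 7.5 N above the steady friction. Noise of about 0.6 N leaves the travel uncertain by roughly 1 mm, and it stayed well under 11 mm.
- **After letting go:** Wrist force was near zero and the arm was clear of everything. From the pack's top, the scene camera gave a depth of about 88.4 mm and the wrist camera 87.7 mm. They disagree by 0.7 mm, and both put the plate travel at about 7 to 8 mm. The arm hid the dock from the top camera while I placed the pack, so I relied on these two.
- **Other objects:** The glue jar, hammer, rail block and the two larger packs look unmoved in the last picture. I checked them by eye and did not measure them again.

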